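# Unclip the bench torch and light the chip

## Task

Pull the torch straight out of its tilted charging dock, along its length, until the catch lets go and it is free. Then tip it over so that its lens slants downwards and shines on the copper-topped square chip of the green circuit board from about 12 cm away, and finish while still holding it there, raised clear and steady, for the inspection. Do not touch the board, and leave the cup, the spool and the screwdriver where they are.

Things in the scene. Friction and masses are not known exactly. Their poses are not given: they have to be found in the camera images.
- torch: blue pen torch, straight and round, 160 mm long, about 130 g. Origin: centre of the tail end; its z axis runs to the lens. Diameter 24 mm up to 130 mm from the tail (blue handle from 22 mm on), then a metal head 32 mm wide from 140 to 160 mm. Centre of mass about 88 mm from the tail. Ring groove for the catches 10 to 22 mm from the tail. Starts tail-down in the socket, 115 mm out, sagging some 3 degrees.
- torch_lens (a point): centre of the torch's pale lens, on its front face, 160 mm from the tail.
- socket: pale grey square socket of the dock, fixed. Origin: centre of its inner floor, 45 mm above the bench; z points out of the mouth along the torch, 45 degrees above level (the way to pull); y is level. 45 mm deep, 26 mm square inside, 34 outside, 8 mm black catch housings on both y sides. Two sprung catches sit in the torch's groove: a steady pull of 8 to 15 N frees it within 16 mm.
- dock: the grey charging dock's foot, fixed to the bench: 110 x 80 mm, 14 mm high, origin on the bench under its centre. The socket leans towards its +x; socket origin is 20 mm to its -x from the centre.
- board: green circuit board 130 x 100 mm on an aluminium frame 140 x 110 mm, fixed to the bench; origin on the bench under its centre, x along its length. Board surface 16 mm above the bench, tallest component reaches 27 mm above the bench.
- board_chip (a point): centre of the top of the only copper-topped square chip (22 mm square on a 28 mm black base), 22 mm above the bench, at (35, 18) mm on the board's x, y axes: the spot to light.
- cup: teal open plastic cup, 80 mm across, 105 mm high, standing; origin at the centre of its underside. Leave alone.
- spool: small white-flanged metal spool standing on end, 56 mm across, 38 mm high; origin at the centre of its underside. Leave alone.
- driver: screwdriver with a yellow handle, 190 mm long, lying on the bench along its x axis. Leave alone.
Mind the look-alikes: they are no part of the job. Of the things like the torch, leave any that is red; of the rest the smaller one is meant. There is more than one size of the board; the job needs the smaller.

How it is judged:
By the outcome, as a careful person would: the job done as asked, in the order asked, and still so for the second after the job is handed in, while the arm keeps its last pose, push and grip.
It also fails if it takes over 32 s, if anything falls off the work surface, if the arm or the gripper's body presses on something with over 40 N, if the wrist force passes 120 N, or if a joint passes its speed limit or range.

## Robot

A 7-joint arm with a two-finger parallel gripper is mounted at the origin on the work surface. World frame = base frame: x ahead of the robot, y to its left, z up, the work surface at z = 0. Lengths are in m, angles in rad, forces in N, time in s.
With the tool pointing down it reaches from about 0.4 to 0.85 m from the base axis. Payload 10.4 kg.
Tool frame: the origin (TCP) lies between the finger pads; the fingertips stand 11 mm ahead of it and the grasp point (between the pads) lies 8 mm behind it (robot.tip_extent is the distance from the TCP to the fingertips, in m); z points along the fingers, y is the direction in which the jaws open and shut (so a half turn about z gives the same grasp; the last joint's range is limited). The gripper opens to 87 mm and grips with 3 to 60 N. Pads are 19 mm wide; open, the fingers measure 117 mm over their backs; the gripper's body (75 mm by 190 mm) begins 51 mm behind the grasp point.
Start: joints at [1.127, 0.332, -0.065, 1.46, 0.022, 1.35, -0.088], TCP at [0.255, -0.57, 0.234] pointing down, gripper open.
Joint ranges: [-2.6, 2.6], [-0.5, 2.12], [-1.47, 1.34], [0.16, 2.42], [-1.27, 4.41], [0.06, 2.06], [-2.6, 2.6]. Speed limits (rad/s): [2.22, 2.22, 2.79, 2.79, 3.14, 3.14, 3.14].

## Interface

Orientations are given as [roll, pitch, yaw] about the fixed x, y, z axes, in that order (R = Rz(yaw) Ry(pitch) Rx(roll)).
In Python, from bench import robot gives the robot as it stands. Calls block until the motion is done:
- robot.move_pose(position, orientation): joint-space move of the TCP to a pose.
- robot.line_to(position, rotation=None, vel=0.15): straight line of the TCP; rotation=None keeps the orientation; vel is the mean speed in m/s.
- robot.movej(angles): joint-space move.
- robot.release() and robot.gripper_close(f_grip=None): open the fingers fully, or close them until they stop; f_grip is the grip in N (None keeps the last).
- robot.dwell(seconds).
- robot.ik(position, orientation): joint angles nearest the present ones, or None.
- robot.capture(name): name is "side" or "top"; returns (picture, depth): 480x640x3 uint8, red, green, blue; 480x640 float32, m along the optical axis (not along the pixel's ray), 0 where there is no reading.
- robot.camera_info(name): a dict with "vfov" (degrees; the focal length in pixels is half the picture's height over the tangent of half this angle, whatever the lens; pixels are square), "cx", "cy" (the principal point, pixels), "k1" (the pictures are not rectified: a ray, as slopes to the right and down, at radius r is drawn at 1 + k1 r^2 times it, then the intrinsics apply), "R" (3x3) and "t" (3): a world point X has camera coordinates R X + t. Camera axes: x right, y down, z forward; pixel columns grow to the right and rows downward; lengths in m; the calibration is good to about 2 mm. A picture is of the moment at which its call begins. camera_info takes no time and is no camera call.
A pose or a line that the arm cannot do raises robot.MotionError and nothing moves.
- robot.sign_off(): hands the job in, once; it reports no verdict.
Readings, each from a call of its own:
- robot.get_t(): time.
- robot.get_joint_pos(): joint angles.
- robot.get_dq(): joint speeds.
- robot.get_joint_efforts(): joint torques, N m.
- robot.get_ee_pos(): TCP position.
- robot.get_tool_rot(): TCP orientation.
- robot.get_force(): force on the tool from outside, world axes, zero at the start.
- robot.get_ft_torque(): the same for the moment, N m.
- robot.get_finger_gap(): finger opening in m.
Only numpy, scipy, OpenCV 4.12 (cv2) and the standard library are available. Lean on these libraries where they do the work, as an engineer would, in place of code of your own. Each camera call takes 0.05 s, during which the arm holds its last target.

## Working session

There is one attempt and no reset: what is moved stays moved. The work goes in short steps, each a Python script; the robot and the scene stay as the last script left them, time stands still between calls to the robot, and variables do not carry over. Pictures are saved under pics/ and viewed, and the job is handed in when it is done.

```bash
ls; mkdir -p pics; python3 - <<'E'
from bench import robot
import cv2,numpy as np
for n in ("side","top"):
    im,d=robot.capture(n)
    cv2.imwrite(f"pics/{n}0.png",im[:,:,::-1]); np.save(f"{n}0.npy",d); np.save(f"{n}0im.npy",im)
    i=robot.camera_info(n); print(n,i)
print(robot.get_t(), robot.get_tool_rot(), robot.tip_extent)
E
```

```text
pics
side {'vfov': 53.7585065761495, 'cx': 317.75931697126396, 'cy': 239.0343516688752, 'k1': -0.039376019212699405, 'R': array([[-0.96299713, -0.2694065 ,  0.00752828],
       [-0.19451563,  0.67542179, -0.71131503],
       [ 0.18654813, -0.6864587 , -0.70283302]]), 't': array([0.51043585, 0.22841917, 1.22468749])}
top {'vfov': 49.91282993270133, 'cx': 324.88104711112516, 'cy': 236.76530523934872, 'k1': -0.038293474977186596, 'R': array([[-0.00330553, -0.99989302,  0.01424847],
       [-0.99678808,  0.00215447, -0.08005544],
       [ 0.08001618, -0.01446733, -0.99668857]]), 't': array([-0.05578536,  0.54345529,  1.47049514])}
0.1 [-3.14031334e+00  8.36874223e-05  4.20811715e-01] 0.011
```

View pics/side0.png

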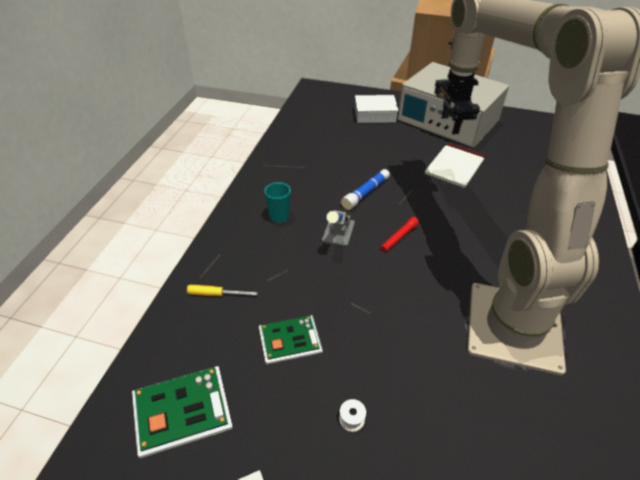

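View pics/top0.png

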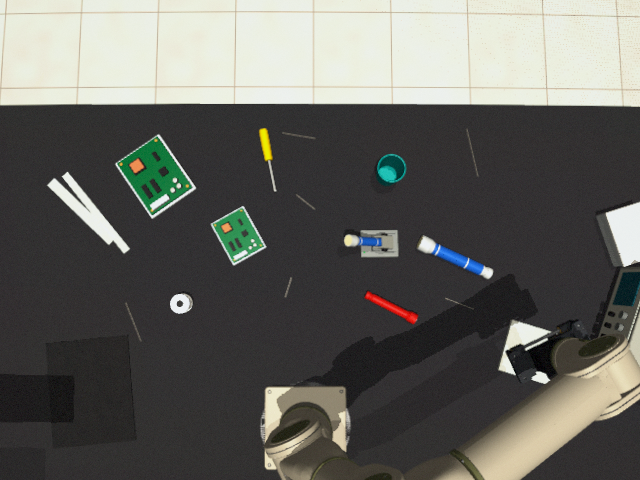

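The side view shows the docked blue torch at about (338,220) and the small board at (290,338). In the top view the torch lens is at about (350,240), leaning to +y from the dock at (380,243). The small board's chip is at about (227,228). I'll leave the larger blue torch, the red torch and the large board alone.

```bash
cat > h.py <<'E'
import numpy as np,cv2
def K(i,h=480):
    f=h/2/np.tan(np.radians(i['vfov']/2)); return np.array([[f,0,i['cx']],[0,f,i['cy']],[0,0,1]])
def slopes(i,uv):
    uv=np.atleast_2d(np.asarray(uv,float))
    return cv2.undistortPoints(uv.reshape(-1,1,2),K(i),np.array([i['k1'],0,0,0,0]))[:,0]
def ray(i,uv):
    s=slopes(i,uv); R=np.array(i['R']);t=np.array(i['t'])
    d=np.c_[s,np.ones(len(s))]@R; o=-R.T@t
    return o,d   # depth-scaled: X=o+depth*d
def onplane(i,uv,z):
    o,d=ray(i,uv); return o+d*((z-o[2])/d[:,2])[:,None]
def tri(i1,p1,i2,p2):
    o1,d1=ray(i1,p1);o2,d2=ray(i2,p2);d1=d1[0];d2=d2[0]
    A=np.c_[d1,-d2];s=np.linalg.lstsq(A,o2-o1,rcond=None)[0]
    a=o1+s[0]*d1;b=o2+s[1]*d2
    return (a+b)/2,np.linalg.norm(a-b)
def proj(i,X):
    R=np.array(i['R']);r,_=cv2.Rodrigues(R)
    return cv2.projectPoints(np.atleast_2d(X).astype(float),r,np.array(i['t']),K(i),np.array([i['k1'],0,0,0,0]))[0][:,0]
E
python3 - <<'E'
import cv2,numpy as np
t=np.load('top0im.npy')[:,:,::-1];s=np.load('side0im.npy')[:,:,::-1]
a=cv2.resize(t[210:280,325:415],None,fx=8,fy=8,interpolation=cv2.INTER_CUBIC)
b=cv2.resize(s[195:265,300:375],None,fx=8,fy=8,interpolation=cv2.INTER_CUBIC)
cv2.imwrite('pics/ct.png',a);cv2.imwrite('pics/cs.png',b)
a=cv2.resize(t[195:275,200:280],None,fx=6,fy=6,interpolation=cv2.INTER_CUBIC);cv2.imwrite('pics/cb.png',a)
E
```

```text
(no output)
```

View pics/ct.png

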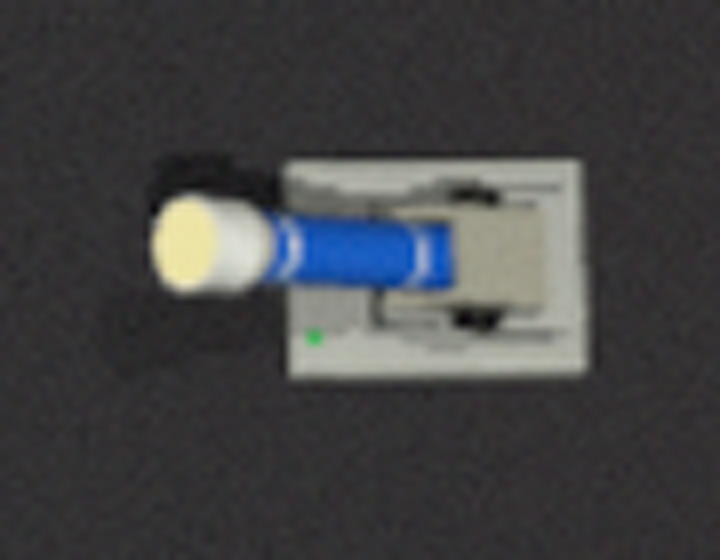

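View pics/cs.png

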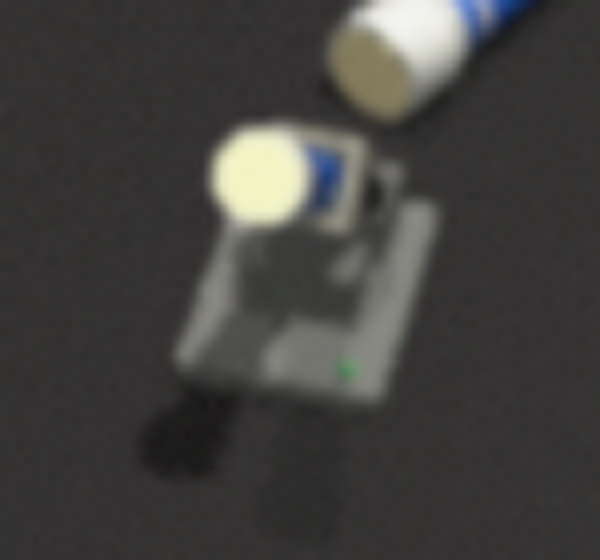

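View pics/cb.png

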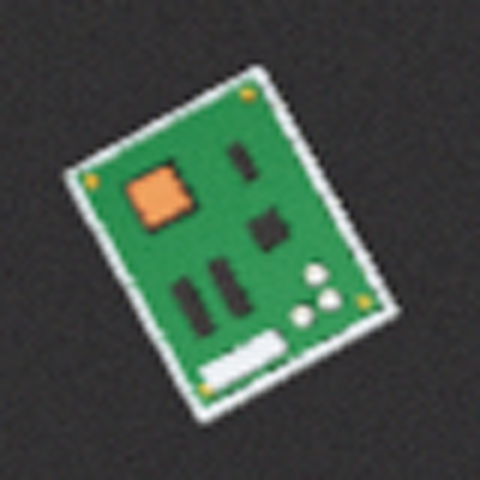

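```bash
cat > m.py <<'E'
from bench import robot
from h import *
T=robot.camera_info('top');S=robot.camera_info('side')
t=np.load('top0im.npy');s=np.load('side0im.npy');dt=np.load('top0.npy')
def cen(im,roi,f):
    u0,u1,v0,v1=roi; c=im[v0:v1,u0:u1].astype(int); m=f(c).astype(np.uint8)
    n,l,st,ce=cv2.connectedComponentsWithStats(m); k=1+np.argmax(st[1:,4]); return ce[k]+[u0,v0],st[k,4],(l==k)
yel=lambda c:(c[...,0]>170)&(c[...,0]-c[...,2]>30)
lt,n1,_=cen(t,(335,365,225,255),yel); ls,n2,_=cen(s,(315,345,205,230),yel)
print('lens px',lt,n1,ls,n2)
L,e=tri(T,lt,S,ls); print('lens',L,e)
# chip
cop=lambda c:(c[...,0]>150)&(c[...,0]-c[...,2]>70)
ct,n,_=cen(t,(210,250,212,245),cop); cs,n3,_=cen(s,(262,300,330,360),cop)
print('chip px',ct,n,cs,n3, onplane(T,ct,.022),onplane(S,cs,.022),tri(T,ct,S,cs))
# dock corners
cr=np.array([[285,160],[580,160],[590,375],[290,378]])/8+[324.6,209.6]
P=onplane(T,cr,.014);print(P);
# board by mask of non-dark pixels
c=t[195:275,200:280].max(2)>75
m=c.astype(np.uint8);n,l,st,ce=cv2.connectedComponentsWithStats(m);k=1+np.argmax(st[1:,4])
cn=max(cv2.findContours((l==k).astype(np.uint8),0,1)[0],key=cv2.contourArea)
b=cv2.boxPoints(cv2.minAreaRect(cn))+[200,195];B=onplane(T,b,.015);print('board',B,B.mean(0))
print([np.linalg.norm(B[i]-B[i-1]) for i in range(4)])
c=t[222:262,358:402].max(2)>75
m=c.astype(np.uint8);n,l,st,ce=cv2.connectedComponentsWithStats(m);k=1+np.argmax(st[1:,4])
print(st[k]+[358,222,0,0,0])
# blue part of torch in both views
blu=lambda c:(c[...,2]>110)&(c[...,2]-c[...,0]>70)
bt,n,_=cen(t,(355,385,230,252),blu);print('blue',bt,n)
E
python3 m.py
```

```text
lens px [347.75714286 239.98571429] 70 [331.75581395 216.8372093 ] 86
lens [ 0.52401228 -0.11575885  0.15323342] 0.00021833032669822775
chip px [225.98412698 227.20634921] 63 [276.67567568 343.60810811] 74 [[0.57169987 0.22900033 0.022     ]] [[0.57076598 0.22901858 0.022     ]] (array([0.57127983, 0.22893788, 0.02176892]), np.float64(0.0009016085900871049))
[[ 0.56470381 -0.1605693   0.014     ]
 [ 0.56450413 -0.26848309  0.014     ]
 [ 0.48596028 -0.27100108  0.014     ]
 [ 0.48520063 -0.16169309  0.014     ]]
board [[0.58367457 0.27954147 0.015     ]
 [0.63898617 0.18096744 0.015     ]
 [0.51369155 0.11084383 0.015     ]
 [0.459123   0.20898047 0.015     ]] [0.54886882 0.1950833  0.015     ]
[np.float64(0.1431500893001059), np.float64(0.11303190818515875), np.float64(0.14358294909337535), np.float64(0.11228768975871413)]
[ 358  230   41   28 1043]
blue [370.85714286 241.29251701] 147
```

```bash
cat > g.py <<'E'
import numpy as np
from scipy.spatial.transform import Rotation as Ro
tail=np.array([.5250,-.2354,.045]); lens=np.array([.524,-.1158,.1532])
chip=np.array([.5713,.2290,.022])
d0=(lens-tail)/np.linalg.norm(lens-tail)
def tool(d,sgn,tilt=0):
    """tool R with jaws level & perpendicular to d, tool z down-ish; tilt leans tool z (rad) toward -d"""
    y=np.cross([0,0,1],d);y/=np.linalg.norm(y)
    z=np.cross(d,y); z=-z if z[2]>0 else z
    z=np.cos(tilt)*z-np.sin(tilt)*d
    y=y*sgn; x=np.cross(y,z)
    return np.c_[x,y,z]
rpy=lambda R:Ro.from_matrix(R).as_euler('xyz')
def tcp(p,R): return p+.008*R[:,2]   # grasp point p -> TCP
E
python3 - <<'E'
from bench import robot
from g import *
print(d0,np.degrees(np.arcsin(d0[2])))
print(robot.get_joint_pos())
for sg in (1,-1):
  for tilt in (0,-15,15,25):
    R=tool(d0,sg,np.radians(tilt));p=tail+.105*d0
    print(sg,tilt,[ (None if q is None else np.round(q,2)) for q in (robot.ik(tcp(p+k*d0-b*R[:,2],R),rpy(R)) for k,b in((0,.12),(0,0),(.08,0)))])
  for el in (40,50):
   for az in (90,60,120,30,0,150):
    e,a=np.radians([el,az]);d=np.array([np.cos(e)*np.cos(a),np.cos(e)*np.sin(a),-np.sin(e)])
    for s2 in (1,-1):
      R=tool(d,s2);q=robot.ik(tcp(chip-.175*d,R),rpy(R))
      if q is not None and sg==1: print('fin',s2,el,az,np.round(q,2))
E
```

```text
[-0.00620026  0.7415509   0.67086796] 42.13408952915818
[ 1.12738859  0.33281843 -0.06469062  1.4608423   0.0216236   1.34991005
 -0.08851129]
1 0 [array([ 0.62,  0.58,  0.05,  1.38, -0.58,  1.68, -2.38]), array([ 0.58,  0.57, -0.03,  1.59, -0.6 ,  1.45, -2.36]), array([ 0.53,  0.44, -0.06,  1.66, -0.62,  1.45, -2.46])]
1 -15 [array([ 0.5 ,  0.8 ,  0.39,  1.28, -0.89,  1.94, -2.2 ]), array([ 0.61,  0.72,  0.03,  1.51, -0.76,  1.64, -2.25]), array([ 0.55,  0.58,  0.  ,  1.61, -0.79,  1.62, -2.33])]
1 15 [array([ 0.55,  0.4 , -0.02,  1.49, -0.4 ,  1.51, -2.53]), array([ 0.52,  0.44, -0.08,  1.68, -0.41,  1.27, -2.52]), array([-0.51,  0.58,  1.16,  1.76, -0.88,  1.56, -2.25])]
1 25 [array([-0.42,  0.51,  1.16,  1.61, -0.68,  1.56, -2.3 ]), array([-0.49,  0.65,  1.16,  1.78, -0.84,  1.4 , -2.2 ]), array([-0.64,  0.47,  1.17,  1.79, -0.7 ,  1.39, -2.4 ])]
fin 1 40 90 [ 0.24  0.94 -1.25  1.53  1.23  1.96  2.06]
fin -1 40 90 [ 0.17  0.82 -1.08  1.54  1.1   1.85 -1.04]
fin 1 40 60 [ 0.16  0.87 -1.06  1.45  0.82  1.97  1.65]
fin -1 40 60 [ 0.14  0.85 -1.02  1.45  0.8   1.95 -1.47]
fin 1 40 12
[... 1089 characters left out ...]
62, -0.46,  1.36, -0.35,  1.62,  0.59]), array([ 0.95,  0.63, -0.53,  1.57, -0.35,  1.38,  0.59]), array([ 0.95,  0.52, -0.61,  1.63, -0.4 ,  1.38,  0.5 ])]
-1 -15 [array([ 1.  ,  0.82, -0.43,  1.24, -0.47,  1.76,  0.66]), array([ 0.97,  0.78, -0.5 ,  1.49, -0.48,  1.52,  0.69]), array([ 0.97,  0.66, -0.56,  1.58, -0.54,  1.5 ,  0.62])]
-1 15 [array([ 0.91,  0.44, -0.5 ,  1.47, -0.22,  1.49,  0.48]), array([ 0.89,  0.5 , -0.55,  1.65, -0.2 ,  1.24,  0.46]), array([ 0.87,  0.39, -0.61,  1.68, -0.24,  1.28,  0.37])]
-1 25 [array([ 0.85,  0.34, -0.52,  1.54, -0.12,  1.41,  0.38]), array([ 0.83,  0.42, -0.55,  1.71, -0.07,  1.17,  0.34]), array([ 0.79,  0.32, -0.6 ,  1.72, -0.12,  1.23,  0.26])]
```

```bash
python3 - <<'E'
from bench import robot
from g import *
import cv2
R=tool(d0,-1);p=tail+.105*d0
robot.line_to([.36,-.45,.32],vel=.25)
robot.move_pose(tcp(p-.12*R[:,2],R),rpy(R))
print(robot.get_t(),robot.get_ee_pos(),robot.get_joint_pos())
robot.line_to(tcp(p-.05*R[:,2],R),rpy(R),vel=.12)
print(robot.get_t(),robot.get_force())
for n in ("side","top"):
    im,d=robot.capture(n); c=im[:,:,::-1]
    c=c[170:270,290:390] if n=='side' else c[190:290,320:420]
    cv2.imwrite(f"pics/{n}1.png",cv2.resize(c,None,fx=5,fy=5))
E
```

```text
2.1083 [ 0.52452839 -0.23408912  0.19851422] [ 0.91287934  0.607835   -0.37948132  1.35903631 -0.3924487   1.62766215
  0.6183737 ]
2.8417 [ 0.48670567 -0.49458551  0.85247211]
```

View pics/side1.png

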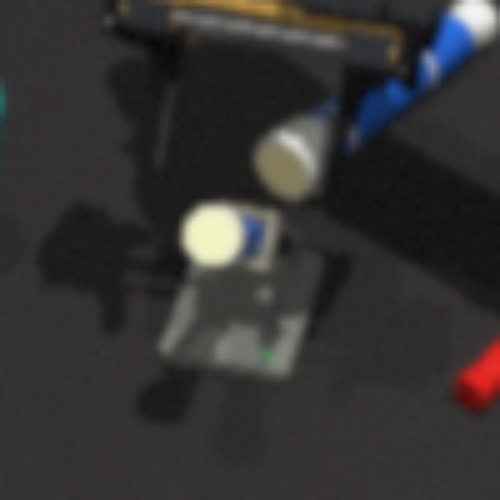

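View pics/top1.png

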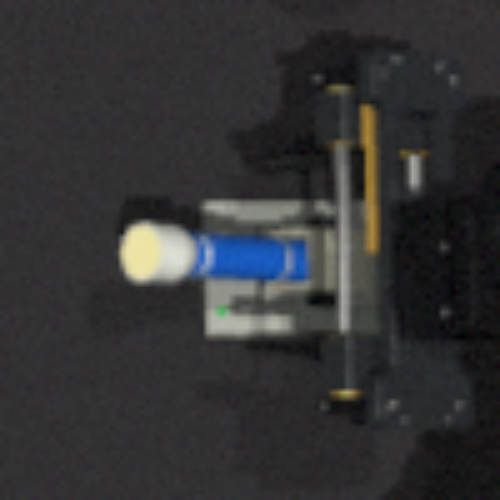

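The side and top views show the fingers straddling the torch: lens at about (215,235) in the side crop, handle at about (250,255) in the top crop. The approach is clear, so I'll close in and grip.

```bash
python3 - <<'E'
from bench import robot
from g import *
import cv2
R=tool(d0,-1);p=tail+.105*d0
robot.line_to(tcp(p,R),rpy(R),vel=.1)
print(robot.get_t(),robot.get_force())
robot.gripper_close(f_grip=50)
print(robot.get_t(),robot.get_finger_gap(),robot.get_force(),robot.get_ft_torque(),robot.get_ee_pos())
for n in ("side","top"):
    im,d=robot.capture(n); c=im[:,:,::-1]
    c=c[170:270,290:390] if n=='side' else c[190:290,320:420]
    cv2.imwrite(f"pics/{n}2.png",cv2.resize(c,None,fx=5,fy=5))
E
```

```text
3.5917 [-0.05442543 -0.76913763  0.15055347]
4.6583 0.022960568046500915 [-0.28070987  0.56311579  0.48893156] [-0.80739208 -0.27756841 -0.02670796] [ 0.52440784 -0.15218159  0.10952645]
```

```bash
python3 - <<'E'
from bench import robot
from g import *
import cv2
R=tool(d0,-1);p0=np.array(robot.get_ee_pos())
a=np.array([-.006,.7071,.7071])
for k in (.006,.012,.018,.025):
    robot.line_to(p0+k*a,vel=.03)
    F=np.array(robot.get_force());print(k,robot.get_t(),F.round(1),(F@a).round(1),robot.get_finger_gap())
for n in ("side","top"):
    im,d=robot.capture(n); c=im[:,:,::-1]
    c=c[170:270,290:390] if n=='side' else c[190:290,320:420]
    cv2.imwrite(f"pics/{n}3.png",cv2.resize(c,None,fx=5,fy=5))
E
```

```text
0.006 5.1083 [ 0.9 -4.7 -6.7] -8.0 0.02269172786261049
0.012 5.4583 [0.8 2.2 0.6] 1.9 0.022554028151212
0.018 5.8083 [ 0.3  0.4 -2.3] -1.3 0.022874661842620034
0.025 6.1917 [-0.1  0.5 -1.3] -0.6 0.022857739012322534
```

View pics/side3.png

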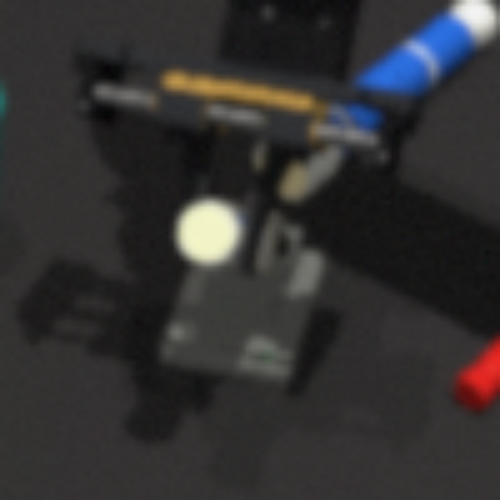

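View pics/top3.png

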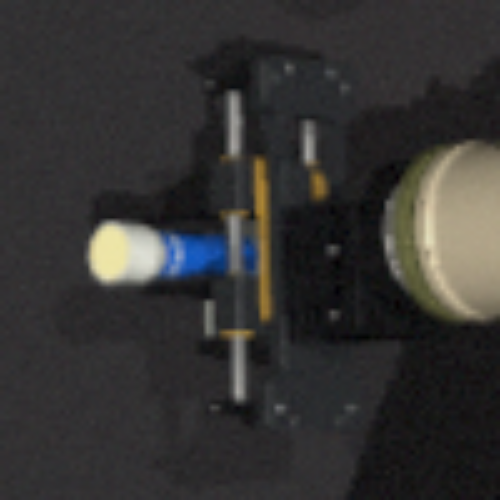

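The pull reached about 8 N and then dropped. The lens moved with the gripper, to side crop (208,232) and top crop (108,252). I'll carry on straight out and measure the lens.

```bash
python3 - <<'E'
from bench import robot
from g import *
from h import *
R=tool(d0,-1);p0=np.array(robot.get_ee_pos())
a=np.array([-.006,.7071,.7071])
robot.line_to(p0+.065*a,vel=.1)
print(robot.get_t(),robot.get_force(),robot.get_finger_gap())
C={};ims={}
for n in ("side","top"):
    im,d=robot.capture(n);C[n]=robot.camera_info(n);ims[n]=im
    cv2.imwrite(f"pics/{n}4.png",im[:,:,::-1])
px={}
for n in ims:
    g=proj(C[n],lens+.09*a)[0].astype(int)
    u,v=g-15; c=ims[n][v:v+30,u:u+30].astype(int)
    m=((c[...,0]>170)&(c[...,0]-c[...,2]>30)).astype(np.uint8)
    k,l,st,ce=cv2.connectedComponentsWithStats(m);i=1+np.argmax(st[1:,4]);px[n]=ce[i]+[u,v];print(n,g,px[n],st[i,4])
L,e=tri(C['top'],px['top'],C['side'],px['side'])
Rt=Ro.from_euler('xyz',robot.get_tool_rot()).as_matrix();P=np.array(robot.get_ee_pos())
print(P,L,e,'in tool',Rt.T@(L-P),'nominal',R.T@(lens-tcp(tail+.105*d0,R)))
E
```

```text
7.0917 [-0.95291076  0.24298981 -1.78239143] 0.022303755107385668
side [326 214] [327.17894737 214.25263158] 95
top [323 238] [324.40540541 239.        ] 74
[ 0.52357688 -0.08917143  0.172568  ] [ 0.52188994 -0.05326232  0.21663488] 0.0003318494865734358 in tool [ 0.05620128 -0.00145308 -0.00857344] nominal [ 5.62836012e-02  5.47522097e-18 -8.00000000e-03]
```

View pics/side4.png

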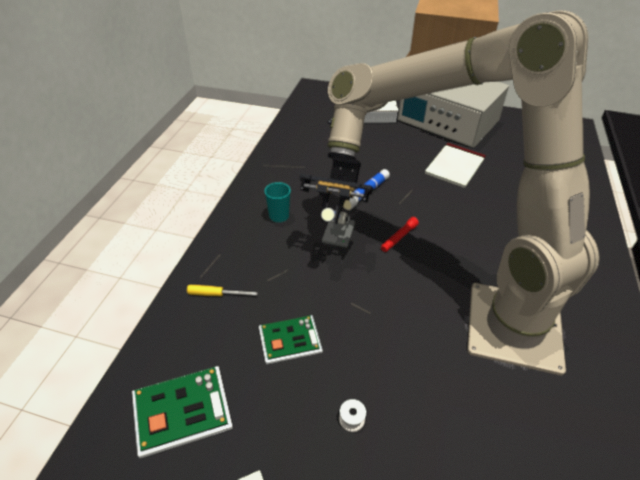

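View pics/top4.png

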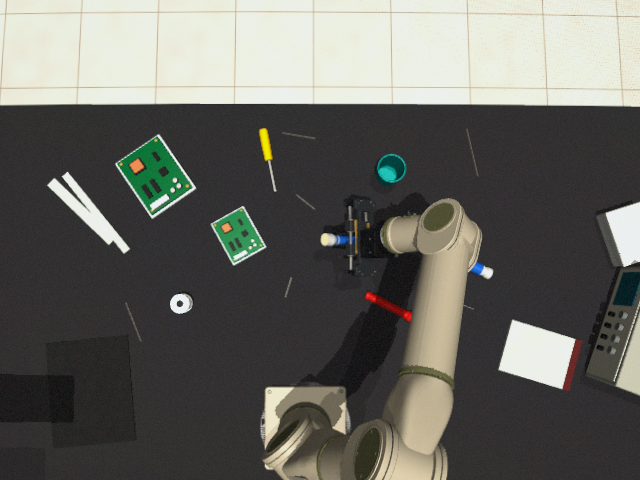

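The side and top views show the torch free of the dock and held, with its lens at side (327,214) and top (324,239). It hasn't slipped: the lens-to-tool offset matches nominal within 1.5 mm. Next I'll raise it and tip it.

```bash
python3 - <<'E'
from bench import robot
from g import *
e,a=np.radians([43,105]);d=np.array([np.cos(e)*np.cos(a),np.cos(e)*np.sin(a),-np.sin(e)])
Rf=tool(d,-1);assert Rf[:,0]@d>.99
off=np.array([.0562,-.0015,-.0086])
Pf=chip-.12*d-Rf@off
print(Pf,rpy(Rf),robot.ik(Pf,rpy(Rf)))
p=np.array(robot.get_ee_pos())
robot.line_to(p+[0,.05,.11],vel=.2)
m=Pf-.06*d+np.array([0,-.02,.09]);print(robot.ik(m,rpy(Rf)))
dm=np.array([np.cos(0)*0,1,0.]);Rm=tool(np.array([0,1,1e-3]),-1)
m0=np.array([.53,-.0,.30]);print(robot.ik(m0,rpy(Rm)))
robot.move_pose(m0,rpy(Rm))
print(robot.get_t(),robot.get_joint_pos())
robot.move_pose(m,rpy(Rf))
print(robot.get_t(),robot.get_joint_pos(),robot.get_finger_gap())
q=robot.ik(Pf,rpy(Rf));print(q)
robot.line_to(Pf,rpy(Rf),vel=.1)
robot.dwell(.5)
print(robot.get_t(),robot.get_ee_pos(),robot.get_force())
import cv2
for n in ("side","top"):
    im,_=robot.capture(n);cv2.imwrite(f"pics/{n}5.png",im[:,:,::-1]);np.save(f"{n}5im.npy",im)
E
```

```text
[0.6076195  0.09924932 0.13587847] [3.14159265 0.75049158 1.83259571] [ 0.12399349  0.78071494 -1.04070747  1.58009003  1.21640877  1.76152108
 -0.84546541]
[ 0.12755141  0.48475932 -0.85011187  1.52569126  1.01760673  1.69275712
 -0.5542577 ]
[ 0.46730114  0.13874714 -0.60781397  1.57928791  0.07866212  1.44840895
 -0.14560573]
8.5833 [ 0.46644501  0.13964183 -0.60708287  1.580526    0.07849161  1.44833519
 -0.14478678]
9.425 [ 0.01706115  0.43710601 -0.68227577  1.5319208   0.94556735  1.63876951
 -0.52374344] 0.022822725184349395
[-0.10438455  0.61753772 -0.67282046  1.59233269  1.00663424  1.57968969
 -0.77419979]
11.5333 [0.60764045 0.09927545 0.1359205 ] [-0.33742036 -0.37129725 -1.26053775]
```

```bash
python3 -c "
import cv2
a=cv2.imread('pics/side5.png')[260:380,220:380];b=cv2.imread('pics/top5.png')[160:280,190:350]
cv2.imwrite('pics/s5c.png',cv2.resize(a,None,fx=5,fy=5));cv2.imwrite('pics/t5c.png',cv2.resize(b,None,fx=5,fy=5))"
```

```text
(no output)
```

View pics/side5.png

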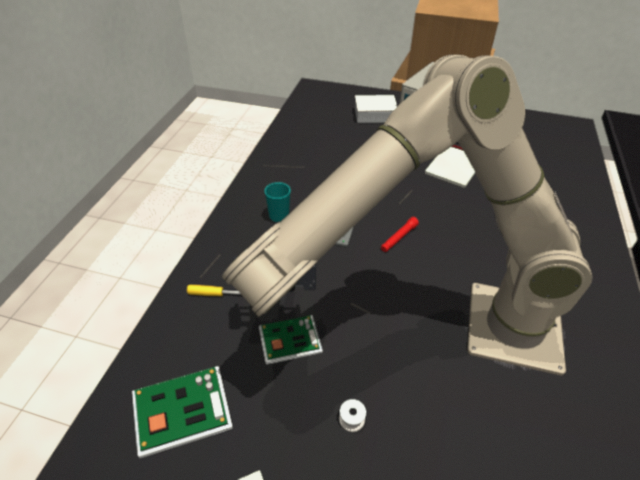

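View pics/s5c.png

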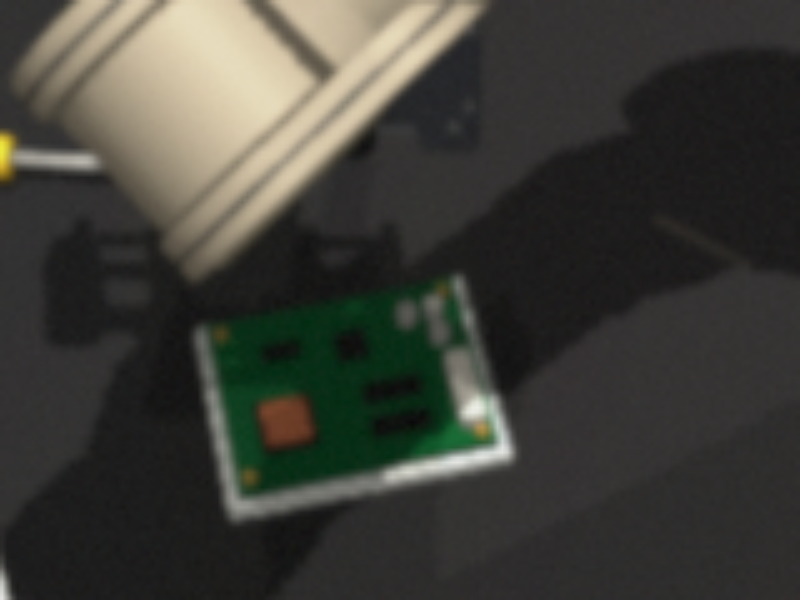

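View pics/t5c.png

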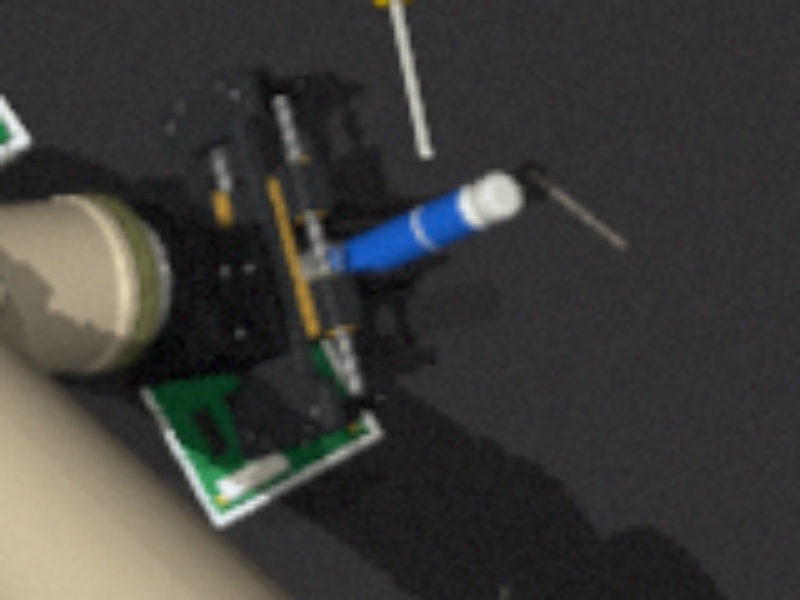

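The top crop shows the torch held, with its tail cap at about (497,197), i.e. pixel (289,199). The gripper hides the lens in both views. The side crop shows the chip clear at (287,423). I'll check the torch's axis against the predicted line using the visible handle.

```bash
python3 - <<'E'
from bench import robot
from g import *
from h import *
T=robot.camera_info('top');im=np.load('top5im.npy')
e,a=np.radians([43,105]);d=np.array([np.cos(e)*np.cos(a),np.cos(e)*np.sin(a),-np.sin(e)])
L=chip-.12*d
print('pred s=0,10,22,60',proj(T,np.array([L-(.16-s)*d for s in(0,.011,.022,.04,.06)])).round(1))
c=im[185:220,255:300].astype(int)
m=((c[...,2]>90)&(c[...,2]-c[...,0]>50)).astype(np.uint8)
k,l,st,ce=cv2.connectedComponentsWithStats(m);i=1+np.argmax(st[1:,4])
pts=np.argwhere(l==i)[:,::-1]+[255,185]
vx,vy,x0,y0=cv2.fitLine(pts.astype(np.float32),2,0,.01,.01).ravel();print('blue axis',vx,vy,x0,y0,st[i])
pp=proj(T,np.array([L-.16*d,L-.10*d]));v=pp[1]-pp[0];v/=np.linalg.norm(v)
n=np.array([-v[1],v[0]]);print('pred dir',v,'perp offset px',n@(np.array([x0,y0])-pp[0]),'ang err deg',np.degrees(np.arcsin(v[0]*vy-v[1]*vx)))
w=((c.min(2)>140)).astype(np.uint8)
k,l,st,ce=cv2.connectedComponentsWithStats(w);i=1+np.argmax(st[1:,4]);print('white',ce[i]+[255,185],st[i])
# tail side edge along axis of blue (s=22)
print('blue max along -v', ((pts-pp[0])@v).min())
print('pred s=22 along', (proj(T,L-.138*d)[0]-pp[0])@v)
P=np.array(robot.get_ee_pos());Rt=Ro.from_euler('xyz',robot.get_tool_rot()).as_matrix()
print(np.degrees(np.arccos(Rt[:,0]@d)),robot.get_t(),robot.get_finger_gap(),np.abs(robot.get_dq()).max())
E
```

```text
pred s=0,10,22,60 [[291.  199. ]
 [288.1 200.3]
 [285.2 201.5]
 [280.6 203.5]
 [275.5 205.7]]
blue axis 0.92878324 -0.37062338 270.61136 206.88646 [  1  13  29  16 229]
pred dir [-0.91673768  0.39948971] perp offset px 0.8985458483288573 ang err deg -1.7922135334223965
white [287.42696629 199.49438202] [27 10 12 10 89]
blue max along -v 8.748785548494801
pred s=22 along 6.290110624333499
0.001055726931442942 11.6333 0.022751055212994496 0.0013330216338790731
```

```bash
python3 - <<'E'
from bench import robot
from g import *
from h import *
T=robot.camera_info('top');im,D=robot.capture('top')
e,a=np.radians([43,105]);d=np.array([np.cos(e)*np.cos(a),np.cos(e)*np.sin(a),-np.sin(e)])
L=chip-.12*d
c=im[185:220,255:300].astype(int)
m=((c[...,2]>90)&(c[...,2]-c[...,0]>50)).astype(np.uint8)
m=cv2.erode(m,np.ones((3,3),np.uint8))
pts=(np.argwhere(m)[:,::-1]+[255,185]); o,r=ray(T,pts); z=D[pts[:,1],pts[:,0]]
X=(o+r*z[:,None])[z>0]
rel=X-L; s=rel@d+.16; perp=rel-np.outer(rel@d,d)
up=np.cross(np.cross(d,[0,0,1]),d);up/=np.linalg.norm(up);sd=np.cross(d,up)
ok=np.abs(np.linalg.norm(perp,axis=1)-.012)<.008
print(len(X),ok.sum(),'s',s[ok].min(),s[ok].max(),'radius',np.median(np.linalg.norm(perp[ok],axis=1)))
print('up slope deg',np.degrees(np.polyfit(s[ok],perp[ok]@up,1)[0]),'side slope',np.degrees(np.polyfit(s[ok],perp[ok]@sd,1)[0]),'mean up/side',(perp[ok]@up).mean(),(perp[ok]@sd).mean())
print(robot.get_force(),robot.get_finger_gap())
E
```

```text
133 133 s 0.025510345156263547 0.12255867580556722 radius 0.012242857389076692
up slope deg -0.11291459020349359 side slope 0.6402521188012256 mean up/side 0.011382044222648218 -0.0003205833093915955
[-0.51057086  0.17100524 -1.47942199] 0.02293354493853045
```

The measured handle lies on the planned axis: radius 12.2 mm, and slope errors under 0.7°. Handing in.

```bash
python3 - <<'E'
from bench import robot
print(robot.get_t(),abs(robot.get_dq()).max(),robot.get_finger_gap()); robot.sign_off()
E
```

```text
11.6833 0.0015202284049622569 0.02293354493853045
the job is handed in; nothing more can be done
```

I pulled the torch straight out of the dock, tipped it over and handed the job in at 11.7 s. It is still held at 50 N, aimed at the copper chip of the smaller board.

- **Pull:** I pulled 90 mm along the socket's 45° axis. The force read about 8 N along the axis 6 mm in, then dropped to almost nothing, and the lens moved with the gripper without slipping.
- **Aim:** The torch slants 43° downwards, with the lens set to be 12 cm from the chip. The depth picture put the handle within 0.7° and 1 mm of the planned line to the chip.
- **Hold:** The arm was still, the finger gap was steady at 22.9 mm, and the wrist force was about 1.5 N.
- **Not seen directly:** The gripper hid the lens in both final pictures, so its position and the 12 cm come from the handle and the grasp measured earlier.
- **Disagreement:** A rougher check from the handle's colour outline gave a 1.8° tilt error. The gripper hid part of the outline, so I trusted the depth result.
- **Other objects:** The board, cup, spool and screwdriver look unmoved in the side picture; I checked that by eye only. The lens is about 10 cm above the bench, well clear of the board's tallest component.

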